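# Pack a specimen vial for cooled dispatch

### The arm

A 6-joint arm with a two-finger parallel gripper is mounted at the origin on a cart in front of the work surface, level with it; the furniture and walls round the work are solid. World frame = base frame: x ahead of the robot, y to its left, z up, the work surface at z = 0. Lengths are in m, angles in rad, forces in N, time in s.
With the tool pointing down it reaches from about 0.3 to 0.875 m from the base axis. Payload 6.4 kg.
Tool frame: the origin (TCP) lies on the centre line of the jaws, within the pads' length; the fingertips stand 14 mm ahead of it and the grasp point (between the pads) lies 5 mm behind it; x points along the fingers, y is the direction in which the jaws open and shut, and the axes are right-handed (so a half turn about x gives the same grasp; the last joint's range is limited). The gripper opens to 88 mm and grips with 3 to 60 N. Pads are 18 mm wide; open, the fingers measure 123 mm over their backs; the gripper's body (75 mm by 187 mm) begins 45 mm behind the grasp point.
Start: joints at [-1.385, 0.181, 1.607, -0, 1.354, -0.206], TCP at [0.22, -0.531, 0.253] pointing down, gripper open.
Joint ranges: [-2.99, 2.99], [-0.89, 2.07], [0.3, 2.58], [-1.14, 4.28], [0, 2.63], [-3.12, 3.12]. Speed limits (rad/s): [2.57, 2.57, 3.01, 3.14, 3.14, 3.14].

### API

Orientations are given as a unit quaternion [w, x, y, z].
In Python, from station import get_state, camera, camera_params, finish_job, spot_in, cut_out, pinpoint gives the robot as it stands.
- The arm moves only by the shell command python3 -m creep 'ROWS'. ROWS is JSON, one flat list of numbers, 7 for each row, row after row: the opening, from 0 (shut) to 1 (fully open), then the shift along the tool's x, y, z in m, then the turn, a rotation vector about the tool's x, y, z in degrees. In form: [jaw, dx, dy, dz, rx, ry, rz, jaw, dx, dy, dz, rx, ry, rz, ...]. A call has 1 to 12 rows; each row is the pose to reach, as a shift and turn from the pose commanded when the call began, along the tool's axes at that moment; what a row does not reach only later rows make up. A row lasts 1/10 s, in which the tool goes at most 50 mm and 8.59 degrees, less where a joint would pass 70% of its speed; a pose out of reach is approached as far as the arm can. A call with a gripper value outside its range is refused whole. The fingers move at their own pace and stop on an object; the grip force is fixed at half the most. Time passes only in rows, so rows that repeat a pose let the fingers close. It gives the time, the measured TCP pose, the force and the opening at its end, in the units of the state.
- get_state(): the state, without advancing time (a new reading comes with each control period).
- camera(name): name is "scene" or "top"; returns the picture (384x512x3 uint8, red, green, blue); there is no depth.
- camera_params(name): a dict with "fx", "fy", "cx", "cy" (pixels), "origin" and "orientation" of the camera in the world. Camera axes: x right, y down, z forward; pixel columns grow to the right and rows downward; lengths in m; the calibration is good to about 2 mm. A picture is of the moment at which its call begins. camera_params takes no time and is no camera call.
- finish_job(): hands the job in, once; it reports no verdict.
Trained networks look in the newest picture that a camera, given by its name, has taken for a name from the list of things; names that differ only in an ending like _2 or _b are one class to them, and where a whole thing is asked for, a point or a joint stands for the part that bears it (a point fixed in the world has none). Each returns a list of dicts, best first, with "conf" (0 to 1); they miss things now and then, are a little off and sometimes report something else, mostly with a low value. They report only what shows in the picture. A call takes as long as a camera call. They do not tell look-alikes from the thing itself.
- spot_in(camera, target): "location" ([x, y, z] in m, in world coordinates, good to about 4 mm: the middle of the surface that is visible of it).
- cut_out(camera, target): "region" (384x512 bool, what is visible of it).
- pinpoint(camera, target): "location" ([x, y, z] in m, in world coordinates, good to about 4 mm: a listed point, or the origin of a listed thing).
The state is a dict: "t": time; "joints": joint angles; "qvel": joint speeds; "effort": joint torques, N m; "tool_pos": TCP position; "eef_rot": TCP orientation; "force": force on the tool from outside, world axes, zero at the start; "wrist_torque": the same for the moment, N m; "gripper_width": finger opening in m.
Only numpy, scipy, OpenCV 4.12 (cv2) and the standard library are available. Lean on these libraries where they do the work, as an engineer would, in place of code of your own. Each camera call takes 0.05 s, during which the arm holds its last target. There are 200 camera calls.

### The job

Pack the large vial for cooled dispatch, in this order: stand the large vial in the open grey canister, push the deep grey lid over it until it sits down on the canister's shoulder, lay the white cold disc flat in the bottom of the shipper's round well, and last set the closed canister upright on top of the disc. Close the canister before it goes into the shipper, keep the vial upright all the while, and leave the small vials where they stand.

Things in the scene. Friction and masses are not known exactly. Their poses are not given: they have to be found in the camera images.
- big_vial_mid (a point): Large glass vial with a white cap, 29 mm diameter, 59 mm tall, standing loose on the table; the other vials are smaller. Point on its axis, half-way up; z up its axis. Its solid glass body runs from 0 to 51 mm above its foot and can be gripped there, also close under the cap.
- canister_mid (a point): Open grey plastic canister, mouth up, loose: body 62 mm diameter, 34 mm tall; then a shoulder and a tapered neck (50 to 45 mm diameter) 6 mm tall. Bore 40 mm, floor 4 mm above its foot: the vial stands 23 mm proud of the rim. Point on its axis 20 mm above its foot; z up. 68 mm tall with the lid, which is only slipped on: lift the closed canister by its 62 mm body, a little wider than the lid.
- lid_mid (a point): Deep ribbed lid of the canister, grey plastic, loose on the table, open side down: 58 mm outside diameter (59 mm over the ribs), 53 mm inside diameter, 34.5 mm tall, top 2.5 mm thick. Point on its axis, half-way up; z up its axis. Slips freely over the neck of the canister; seated, its lower edge rests on the shoulder 34 mm above the canister's foot.
- disc_mid (a point): Round hard-shell cold disc of white plastic, loose, lying flat on the table: 62 mm diameter, 22 mm thick, a small filler plug in the middle of its top. Point at its centre, half-way up; z up.
- shipper: Lower half of a white foam shipper, fixed, 150 x 150 x 60 mm; origin at the centre of its underside, z up. In the middle a round well, 74 mm diameter (84 at the top edge), floor 16 mm above the table. A finger channel 44 mm wide, as deep as the well, runs right through it along the shipper's own y, open at both ends: fingers closing along y can go down beside what is set in the well.
- well (a point): Centre of the well's flat floor in the shipper, 16 mm above the table; same axes as the shipper.
- small_vial_1_mid (a point): Small glass vial, 23 mm diameter, 49 mm tall, standing loose on the table; not to be moved. Point half-way up its axis.
- small_vial_2_mid (a point): Another small glass vial of the same size, standing loose; not to be moved. Point half-way up its axis.
Not all that is in view belongs to the job. What is shaped like the part that bears disc_mid but black or orange is not meant. What is shaped like the part that bears lid_mid but green is not meant.

How it is judged:
On the way, in this order (a step that is already met when the one before it is completed fails the run):
1. the large vial stands in the open canister (horizontal distance between big_vial_mid and canister_mid below 0.012 m and z of big_vial_mid in the frame of canister_mid between 0.008 and 0.02 m and angle between canister_mid's own z axis and vertical below 0.1 rad), for 0.2 s.
2. the lid is down on the canister's shoulder, with the vial inside (all of step 1 and horizontal distance between lid_mid and canister_mid below 0.006 m and z of lid_mid in the frame of canister_mid between 0.027 and 0.035 m and angle between the z axis of lid_mid and the z axis of canister_mid, either way round below 0.08 rad), for 0.2 s.
3. the cold disc lies flat on the floor of the well (horizontal distance between disc_mid and well below 0.012 m and z of disc_mid in the frame of well between 0.007 and 0.015 m and angle between disc_mid's own z axis and vertical below 0.1 rad and horizontal distance between big_vial_mid and canister_mid below 0.012 m and z of big_vial_mid in the frame of canister_mid between 0.008 and 0.02 m and horizontal distance between lid_mid and canister_mid below 0.006 m and z of lid_mid in the frame of canister_mid between 0.027 and 0.035 m and angle between the z axis of lid_mid and the z axis of canister_mid, either way round below 0.08 rad), for 0.2 s.
4. the closed canister stands on the disc in the well (all of step 3 and horizontal distance between canister_mid and well below 0.012 m and z of canister_mid in the frame of well between 0.038 and 0.046 m and angle between canister_mid's own z axis and vertical below 0.1 rad), for 0.2 s.
At the end, for the whole second after the job is handed in: Disc flat on the well floor, canister upright on it (each within 12 mm of the centre, 4 mm in height, 0.1 rad); vial on the canister floor (12 mm off axis, 6 mm in height); lid down on the shoulder (6 mm off axis, 4 mm in height, 0.08 rad); all released and at rest (all of step 4 and linear speed of each of big_vial, canister, canister_lid, cold_disc below 0.02 m/s); the robot touches nothing.
It fails at once if the large vial is tipped by more than 0.6 rad (angle between big_vial_mid's own z axis and vertical above 0.6 rad).
It fails at once if a small vial is moved by more than 25 mm or knocked over (distance of small_vial_1_mid from where it was at the start of the episode above 0.025 m or angle between small_vial_1_mid's own z axis and vertical above 0.6 rad).
It fails at once if a small vial is moved by more than 25 mm or knocked over (distance of small_vial_2_mid from where it was at the start of the episode above 0.025 m or angle between small_vial_2_mid's own z axis and vertical above 0.6 rad).
It also fails if it takes over 106 s, if anything falls off the work surface, if the arm or the gripper's body presses on something with over 40 N, if the wrist force passes 120 N, or if a joint passes its speed limit or range.

## Working session

There is one attempt and no reset: what is moved stays moved. The work goes in short steps, Python scripts to look and compute and a shell command to move; the robot and the scene stay as the last step left them, time stands still between calls to the robot, and variables do not carry over. Pictures are saved under pics/ and viewed, about 12 in all and at most 16, crops included, and the job is handed in when it is done.

```bash
mkdir -p pics; ls; cat > h.py <<'E'
import numpy as np, cv2
from station import *
from scipy.spatial.transform import Rotation as R
def q2R(q): return R.from_quat([q[1],q[2],q[3],q[0]])
def ray(c,u,v):
    p=camera_params(c); d=q2R(p["orientation"]).apply([(u-p["cx"])/p["fx"],(v-p["cy"])/p["fy"],1]); return np.array(p["origin"]),d
def at_z(c,u,v,z):
    o,d=ray(c,u,v); return o+d*(z-o[2])/d[2]
def proj(c,P):
    p=camera_params(c); x=q2R(p["orientation"]).inv().apply(np.array(P)-p["origin"]); return p["fx"]*x[0]/x[2]+p["cx"],p["fy"]*x[1]/x[2]+p["cy"]
def save(c,n,crop=None,s=1):
    im=camera(c)
    if crop: im=im[crop[1]:crop[3],crop[0]:crop[2]]
    cv2.imwrite("pics/"+n,cv2.resize(im,None,fx=s,fy=s,interpolation=cv2.INTER_CUBIC)[:,:,::-1])
def tool(dw):  # world shift -> tool axes
    return q2R(get_state()["eef_rot"]).inv().apply(dw)
E
python3 - <<'E'
from h import *
np.set_printoptions(precision=4,suppress=True)
save("top","t0.png",s=1.5);save("scene","s0.png",s=1.5)
for c in("top","scene"):
    p=camera_params(c);print(c,p)
    for n in "big_vial_mid canister_mid lid_mid disc_mid shipper well small_vial_1_mid".split():
        for r in pinpoint(c,n): print(c,n,round(r["conf"],2),np.round(r["location"],3),np.round(proj(c,r["location"])))
s=get_state();print(s["tool_pos"],q2R(s["eef_rot"]).as_matrix(),s["t"])
E
```

```text
pics
top {'fx': 353.7807378455817, 'fy': 353.7807378455817, 'cx': 255.3647433882816, 'cy': 191.6409558233341, 'origin': array([0.4259, 0.0251, 0.9831]), 'orientation': array([ 0.0331, -0.7   ,  0.713 , -0.0224])}
top big_vial_mid 0.6 [ 0.624 -0.224  0.03 ] [351. 145.]
top canister_mid 0.65 [ 0.483 -0.251  0.019] [362. 197.]
top lid_mid 0.79 [0.551 0.11  0.018] [229. 174.]
top lid_mid 0.56 [0.462 0.047 0.018] [253. 206.]
top disc_mid 0.94 [ 0.371 -0.306  0.012] [383. 238.]
top disc_mid 0.92 [ 0.556 -0.022  0.006] [277. 172.]
top disc_mid 0.77 [ 0.468 -0.108  0.012] [309. 203.]
top disc_mid 0.2 [0.464 0.256 0.016] [177. 207.]
top shipper 0.58 [ 0.458  0.253 -0.002] [179. 209.]
top well 0.59 [0.465 0.256 0.015] [177. 207.]
top small_vial_1_mid 0.58 [ 0.614 -0.098  0.024] [305. 150.]
scene {'fx': 415.565383065971, 'fy': 415.565383065971, 'cx': 260.58413318315417, 'cy': 188.22476549212263, 'origin': array([-0.1067,  0.8907,  0.5322]), 'orientation': array([ 0.1589, -0.2562,  0.7985, -0.521 ])}
scene big_vial_mid 0.43 [ 0.617 -0.222  0.029] [273. 165.]
scene canister_mid 0.72 [ 0.48  -0.254  0.019] [312. 174.]
scene lid_mid 0.76 [0.549 0.111 0.016] [226. 209.]
scene disc_mid 0.77 [ 0.558 -0.022  0.01 ] [252. 194.]
scene disc_mid 0.7 [ 0.468 -0.109  0.01 ] [293. 192.]
scene disc_mid 0.66 [ 0.37 -0.31  0.01] [350. 179.]
scene shipper 0.97 [ 0.458  0.257 -0.003] [216. 249.]
scene well 0.76 [0.457 0.257 0.014] [216. 243.]
scene small_vial_1_mid 0.7 [0.461 0.259 0.02 ] [215. 241.]
scene small_vial_1_mid 0.44 [ 0.618 -0.097  0.025] [250. 177.]
[ 0.2196 -0.5314  0.2527] [[ 0.      0.3818 -0.9242]
 [-0.0001 -0.9242 -0.3818]
 [-1.      0.0001  0.    ]] 0.8
```

View pics/t0.png

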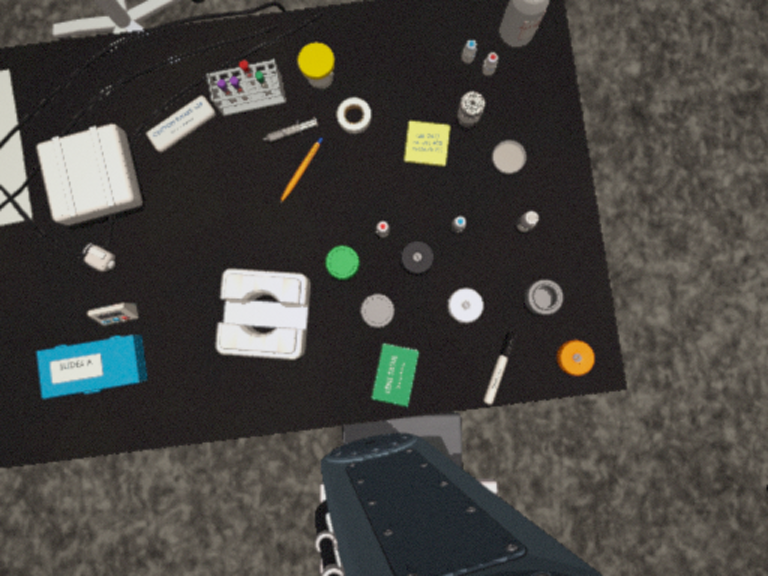

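View pics/s0.png

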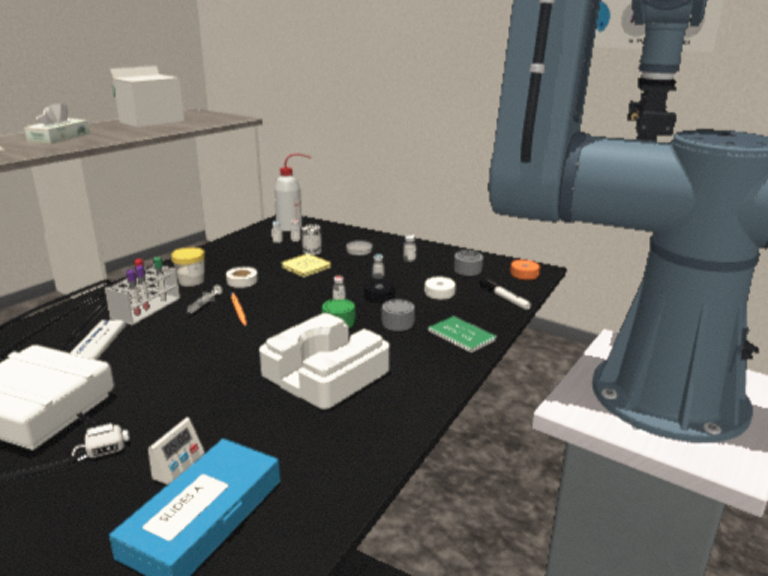

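Top view (768×576 px): the large vial, with a white cap, is at (530,220). The open canister is at (545,297) and the shipper at (263,313).
- **Lids:** grey at (377,310) and green at (342,262). I take the grey one.
- **Discs:** white at (466,305), black at (417,257) and orange at (576,358). I take the white one.
- **Small vials:** (383,229) and (459,224), not to be touched.

One enlarged crop to confirm.

```bash
python3 - <<'E'
from h import *
save("top","t1.png",(135,130,395,260),3)
for n in "big_vial_mid canister_mid lid_mid disc_mid shipper".split():
  for c in ("top","scene"):
    for r in cut_out(c,n):
        m=r["region"].astype(np.uint8); ys,xs=np.nonzero(m)
        if len(xs)<20: continue
        print(c,n,round(r["conf"],2),len(xs),"cent",xs.mean().round(1),ys.mean().round(1),"box",xs.min(),xs.max(),ys.min(),ys.max(),cv2.minAreaRect(np.c_[xs,ys].astype(np.float32)))
E
```

```text
top big_vial_mid 0.6 171 cent 350.5 147.2 box 343 358 140 154 ((350.5, 147.00001525878906), (12.020814895629883, 16.26345443725586), 45.0)
top big_vial_mid 0.53 425 cent 310.1 203.2 box 299 321 192 214 ((310.0, 203.0), (22.0, 22.0), 90.0)
top canister_mid 0.9 435 cent 362.1 197.9 box 350 374 187 209 ((362.050048828125, 197.65000915527344), (20.87103271484375, 24.98199462890625), 71.56505584716797)
scene canister_mid 0.73 275 cent 311.9 175.1 box 303 321 167 183 ((312.0, 175.0), (16.0, 18.0), 90.0)
top lid_mid 0.69 342 cent 251.7 206.3 box 242 261 196 217 ((251.5, 206.5), (21.0, 19.0), 90.0)
top lid_mid 0.6 363 cent 228.3 174.3 box 218 239 164 185 ((228.50001525878906, 174.5), (21.21320343017578, 19.798988342285156), 45.0)
top lid_mid 0.16 441 cent 310.4 203.0 box 299 322 192 214 ((310.5, 203.0), (22.0, 23.0), 90.0)
scene lid_mid 0.68 298 cent 227.7 206.8 box 215 238 199 217 ((227.58822631835938, 205.85293579101562), (23.838302612304688, 15.606371879577637), 30.963756561279297)
scene lid_mid 0.19 3652 cent 215.7 239.9 box 173 258 209 272 ((216.38534545898438, 239.28976440429688), (58.
[... 389 characters left out ...]
(22.0, 23.0), 90.0)
scene disc_mid 0.68 256 cent 252.0 194.3 box 242 262 187 201 ((252.0, 194.0), (14.0, 20.0), 90.0)
scene disc_mid 0.58 219 cent 292.8 191.8 box 283 302 185 198 ((292.5, 191.5), (13.0, 19.0), 90.0)
scene disc_mid 0.58 230 cent 350.1 179.7 box 340 360 173 187 ((349.9499816894531, 179.14999389648438), (19.60611915588379, 14.230247497558594), 18.43494987487793)
top shipper 0.68 2986 cent 175.7 208.9 box 145 205 179 238 ((175.52439880371094, 208.78048706054688), (58.6391487121582, 56.430511474609375), 6.34019136428833)
scene shipper 0.59 3554 cent 215.5 239.9 box 173 258 209 271 ((216.50001525878906, 239.50003051757812), (57.6905517578125, 82.73451232910156), 63.43495178222656)
```

View pics/t1.png

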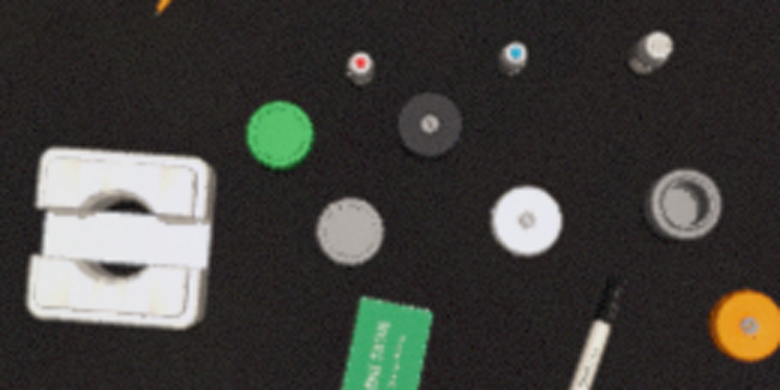

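The crop confirms it. The grey lid is at (350,230), the white disc with its plug at (526,220) and the canister at (686,203). The big vial's cap is at (658,42). The channel runs nearly along the image horizontal, from about (40,237) to (210,245).

```bash
python3 - <<'E'
from h import *
np.set_printoptions(precision=4,suppress=True)
c=lambda x,y:(x/3+135,y/3+130)
for n,p,z in [("cap",(658,42),.059),("can",(686,203),.037),("lid",(350,230),.0345),("disc",(526,220),.022),("ship",(122,239),.06),("sv1",(361,62),.049),("sv2",(515,50),.049)]:
    print(n,at_z("top",*c(*p),z))
cs=[at_z("top",*c(*p),.06) for p in [(42,150),(213,158),(203,328),(28,320)]]
print(np.array(cs),np.mean(cs,0))
for a,b in((0,1),(3,2),(3,0),(2,1)):
    d=cs[b]-cs[a];print(np.linalg.norm(d),np.degrees(np.arctan2(d[1],d[0])))
for n,P in [("vial",(.62,-.223,.03)),("can",(.48,-.252,.02)),("lid",(.462,.047,.017)),("disc",(.468,-.108,.011))]: print(n,proj("scene",P))
E
```

```text
cap [ 0.6197 -0.2246  0.059 ]
can [ 0.4788 -0.2496  0.037 ]
lid [0.4604 0.0495 0.0345]
disc [ 0.4669 -0.1094  0.022 ]
ship [0.4552 0.2479 0.06  ]
sv1 [0.6093 0.0368 0.049 ]
sv2 [ 0.6172 -0.1004  0.049 ]
[[0.5347 0.3184 0.06  ]
 [0.5247 0.1678 0.06  ]
 [0.377  0.1775 0.06  ]
 [0.3865 0.3298 0.06  ]] [0.4557 0.2484 0.06  ]
0.15092203838861223 -93.7972002270574
0.1525439886489957 -93.55782115541318
0.14867234021063336 -4.375407701917102
0.1480274989413984 -3.7506370859623535
vial (np.float64(272.0249020045354), np.float64(164.44173449940487))
can (np.float64(312.1354209572407), np.float64(173.86410450688896))
lid (np.float64(265.3077734699679), np.float64(209.08505716169884))
disc (np.float64(292.57436301141655), np.float64(191.74410413829784))
```

```bash
python3 -m creep '[1,0.11,-0.131,-0.487,26.4,0,0,1,0.11,-0.131,-0.487,26.4,0,0,1,0.11,-0.131,-0.487,26.4,0,0,1,0.11,-0.131,-0.487,26.4,0,0,1,0.11,-0.131,-0.487,26.4,0,0,1,0.11,-0.131,-0.487,26.4,0,0,1,0.11,-0.131,-0.487,26.4,0,0,1,0.11,-0.131,-0.487,26.4,0,0,1,0.11,-0.131,-0.487,26.4,0,0,1,0.11,-0.131,-0.487,26.4,0,0,1,0.11,-0.131,-0.487,26.4,0,0,1,0.11,-0.131,-0.487,26.4,0,0]'
python3 - <<'E'
from h import *
s=get_state();print(np.round(q2R(s["eef_rot"]).as_matrix(),4),s["joints"])
for c in ("top","scene"):
  camera(c)
  for r in pinpoint(c,"big_vial_mid")[:2]: print(c,r)
E
```

```text
t: 2.55
tool_pos: [0.6213, -0.2213, 0.1413]
eef_rot: [0.023, -0.706, 0.022, 0.707]
force: [0.4, -0.2, -0.4]
gripper_width: 0.0882
[[-0.001  -0.0647 -0.9979]
 [ 0.0013 -0.9979  0.0647]
 [-1.     -0.0013  0.001 ]] [-5.22054227e-01  4.73572324e-01  1.46460825e+00  7.15516784e-04
  1.20490268e+00  1.11320884e+00]
scene {'location': [0.6178, -0.2241, 0.0285], 'conf': 0.44}
```

```bash
python3 -m creep '[1,0.045,0,0,0,0,0,1,0.09,0,0,0,0,0,1,0.09,0,0,0,0,0,1,0.09,0,0,0,0,0]'
python3 - <<'E'
from h import *
print(get_state()["tool_pos"]);save("scene","s1.png",(210,100,370,220),4)
E
```

```text
t: 3.15
tool_pos: [0.6187, -0.2253, 0.053]
eef_rot: [0.025, -0.706, 0.025, 0.707]
force: [1.1, -0.6, 0.9]
gripper_width: 0.088
[ 0.61873358 -0.22529138  0.05297664]
```

View pics/s1.png

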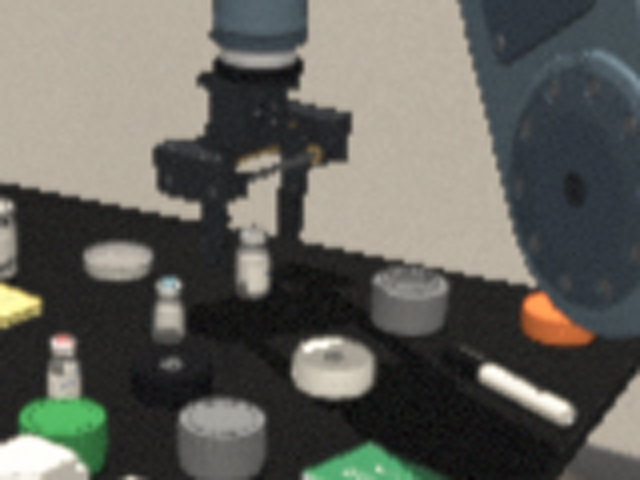

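The vial, with its cap at (252,235), stands between the fingers. Closing.

```bash
python3 -m creep '[0,0,0,0,0,0,0,0,0,0,0,0,0,0,0,0,0,0,0,0,0,0,0,0,0,0,0,0,0,0,0,0,0,0,0,0,0,0,0,0,0,0,0,0,0,0,0,0,0,0,0,0,0,0,0,0]'; python3 -m creep '[0,-0.01,0,0,0,0,0,0,-0.06,0,0,0,0,0,0,-0.06,0,0,0,0,0,0,-0.06,0,0,0,0,0]'
python3 - <<'E'
from h import *
save("scene","s2.png",(210,100,370,220),4)
c=np.array(camera("top"));cv2.imwrite("pics/t2.png",cv2.resize(c[120:220,300:400],None,fx=5,fy=5,interpolation=2)[:,:,::-1])
E
```

```text
t: 4.0
tool_pos: [0.6196, -0.2244, 0.0526]
eef_rot: [0.024, -0.707, 0.024, 0.707]
force: [-0.4, 0.2, 0.1]
gripper_width: 0.0281
t: 4.4
tool_pos: [0.621, -0.2251, 0.1154]
eef_rot: [-0.024, 0.708, -0.025, -0.705]
force: [-1.0, -0.6, -0.2]
gripper_width: 0.0279
```

View pics/s2.png

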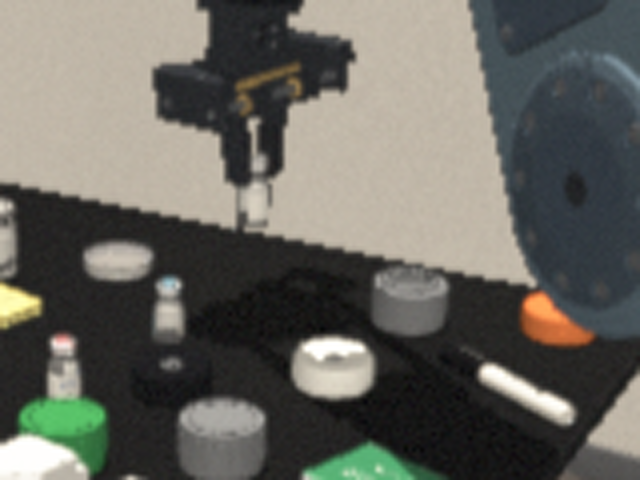

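```bash
python3 -m creep '[0,0,0.012,0.046,0,0,0,0,0,0.024,0.092,0,0,0,0,0,0.036,0.138,0,0,0,0,0,0.036,0.138,0,0,0,0,0,0.036,0.138,0,0,0,0,0,0.036,0.138,0,0,0]'
python3 - <<'E'
from h import *
print(get_state()["tool_pos"])
a=camera("scene")[130:210,260:360];b=camera("top")[150:240,310:410]
f=lambda i:cv2.resize(i,(400,360),interpolation=2)
cv2.imwrite("pics/m3.png",np.hstack([f(a),f(b)])[:,:,::-1])
# where the vial axis/foot should be seen in scene crop
t=get_state()["tool_pos"]
for P in [(t[0],t[1],t[2]-.053),(.480,-.2515,.04)]:
    u,v=proj("scene",P);print((u-260)*4,(v-130)*4.5)
E
```

```text
t: 5.1
tool_pos: [0.4803, -0.251, 0.1126]
eef_rot: [-0.024, 0.707, -0.024, -0.706]
force: [0.6, 0.6, 0.8]
gripper_width: 0.028
[ 0.48026711 -0.25098667  0.11264757]
210.27051064746684 146.8149297221259
209.7985850002426 172.14246592275265
```

View pics/m3.png

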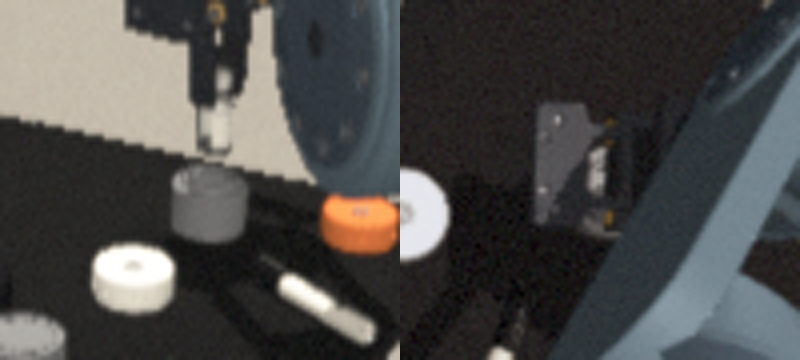

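The vial's foot appears at (215,150), about 1 px right of the canister axis at 209. That means the vial sits roughly 2–3 mm toward −x in the grip, so I shift +x by 2 mm and lower.

```bash
python3 -m creep '[0,0.01,0,-0.002,0,0,0,0,0.025,0,-0.002,0,0,0,0,0.04,0,-0.002,0,0,0,0,0.04,0,-0.002,0,0,0]';python3 -m creep '[0,0.005,0,0,0,0,0,0,0.01,0,0,0,0,0,0,0.014,0,0,0,0,0,0,0.014,0,0,0,0,0]'
python3 - <<'E'
from h import *
a=camera("scene")[130:210,260:360]
cv2.imwrite("pics/s4.png",cv2.resize(a,None,fx=5,fy=5,interpolation=2)[:,:,::-1])
E
```

```text
t: 5.6
tool_pos: [0.4797, -0.2492, 0.0692]
eef_rot: [0.026, -0.705, 0.023, 0.708]
force: [-0.1, 0.7, -0.4]
gripper_width: 0.0279
t: 6.0
tool_pos: [0.4813, -0.2508, 0.0583]
eef_rot: [0.025, -0.707, 0.024, 0.707]
force: [-0.0, 0.7, -0.3]
gripper_width: 0.0283
```

View pics/s4.png

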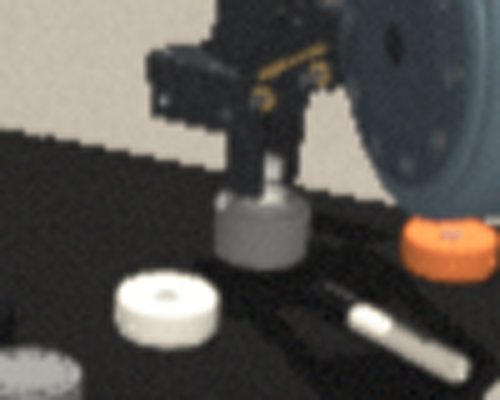

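The vial is inside. I release it, then lower and close on the canister body in both directions to centre it under a known TCP position.

```bash
python3 -m creep '[1,0,0,0,0,0,0,1,0,0,0,0,0,0,1,0,0,0,0,0,0,1,0,0,0,0,0,0,1,0,0,0,0,0,0,1,0,0,0,0,0,0]';python3 -m creep '[1,0.018,0,0,0,0,0,1,0.036,0,0,0,0,0,1,0.036,0,0,0,0,0,0,0.036,0,0,0,0,0,0,0.036,0,0,0,0,0,0,0.036,0,0,0,0,0,0,0.036,0,0,0,0,0,0,0.036,0,0,0,0,0,0,0.036,0,0,0,0,0]'; python3 -m creep '[1,0,0,0,0,0,0,1,0,0,0,0,0,0,1,0,0,0,0,0,0,1,0,0,0,0,0,0,1,0,0,0,0,0,0]'
```

```text
t: 6.65
tool_pos: [0.4815, -0.2509, 0.0587]
eef_rot: [-0.024, 0.707, -0.024, -0.707]
force: [-0.3, 0.7, -0.1]
gripper_width: 0.0743
t: 7.55
tool_pos: [0.482, -0.2513, 0.0236]
eef_rot: [-0.024, 0.707, -0.025, -0.706]
force: [-1.4, 0.1, 6.3]
gripper_width: 0.0608
t: 8.05
tool_pos: [0.4814, -0.2509, 0.0226]
eef_rot: [0.024, -0.707, 0.024, 0.707]
force: [-0.3, 0.0, -0.7]
gripper_width: 0.0883
```

```bash
python3 -m creep '[1,0,0,0,-8,0,0,1,0,0,0,-16,0,0,1,0,0,0,-24,0,0,1,0,0,0,-32,0,0,1,0,0,0,-40,0,0,1,0,0,0,-48,0,0,1,0,0,0,-56,0,0,1,0,0,0,-64,0,0,1,0,0,0,-72,0,0,1,0,0,0,-80,0,0,1,0,0,0,-90,0,0,1,0,0,0,-90,0,0]';python3 -m creep '[0,0,0,0,0,0,0,0,0,0,0,0,0,0,0,0,0,0,0,0,0,0,0,0,0,0,0,0,0,0,0,0,0,0,0,0,0,0,0,0,0,0]'; python3 -m creep '[1,0,0,0,0,0,0,1,0,0,0,0,0,0,1,0,0,0,0,0,0,1,0,0,0,0,0,0,1,-0.05,0,0,0,0,0,1,-0.1,0,0,0,0,0,1,-0.13,0,0,0,0,0,1,-0.13,0,0,0,0,0]'
python3 - <<'E'
from h import *
s=get_state();print(np.round(q2R(s["eef_rot"]).as_matrix(),4),s["tool_pos"],s["joints"])
E
```

```text
t: 9.25
tool_pos: [0.4814, -0.2509, 0.0226]
eef_rot: [-0.483, -0.516, -0.483, 0.516]
force: [0.6, -0.1, 1.1]
gripper_width: 0.0883
t: 9.85
tool_pos: [0.4814, -0.2509, 0.0227]
eef_rot: [-0.482, -0.517, -0.482, 0.517]
force: [-1.2, 0.1, 0.5]
gripper_width: 0.0618
t: 10.65
tool_pos: [0.4842, -0.253, 0.1581]
eef_rot: [0.486, 0.517, 0.479, -0.516]
force: [0.1, -0.3, -0.5]
gripper_width: 0.0884
[[ 0.0075  0.9976 -0.0687]
 [-0.0063 -0.0687 -0.9976]
 [-1.      0.0079  0.0057]] [ 0.48420432 -0.25304976  0.15806118] [-6.98907325e-01  2.16910231e-01  1.76917735e+00  2.58165111e-05
  1.14572182e+00 -6.30149551e-01]
```

```bash
python3 -m creep '[0.85,0,-0.0065,-0.0495,0,0,0,0.85,0,-0.0135,-0.099,0,0,0,0.85,0,-0.02,-0.149,0,0,0,0.85,0,-0.027,-0.198,0,0,0,0.85,0,-0.034,-0.248,0,0,0,0.85,0,-0.0405,-0.297,0,0,0,0.85,0.04,-0.0405,-0.297,0,0,0,0.85,0.07,-0.0405,-0.297,0,0,0,0.85,0.07,-0.0405,-0.297,0,0,0]'
python3 - <<'E'
from h import *
s=get_state();print(s["tool_pos"])
f=lambda i:cv2.resize(i,(400,360),interpolation=2)
a=camera("scene")[150:240,215:315];b=camera("top")[160:250,200:300]
cv2.imwrite("pics/m5.png",np.hstack([f(a),f(b)])[:,:,::-1])
E
```

```text
t: 11.55
tool_pos: [0.4573, 0.0494, 0.0784]
eef_rot: [-0.48, -0.515, -0.485, 0.519]
force: [-0.3, -0.8, 0.2]
gripper_width: 0.0754
[0.45734551 0.04935529 0.07835904]
```

View pics/m5.png

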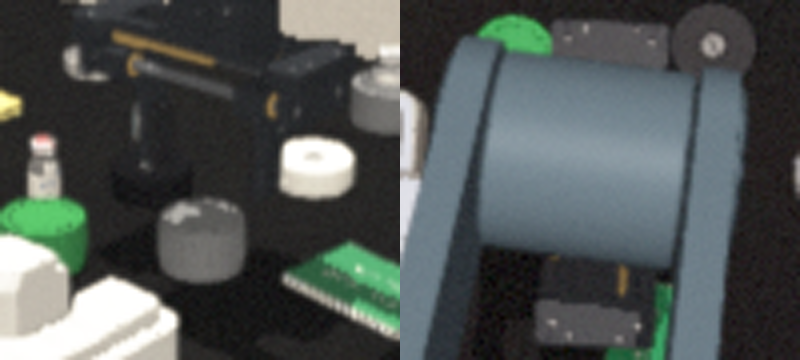

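The fingers straddle the grey lid at (202,240), and the book beside it is thin. I lower, close along x, open, turn 90° and close again.

```bash
python3 -m creep '[0.85,0.03,0,0,0,0,0,0.85,0.054,0,0,0,0,0,0.85,0.054,0,0,0,0,0,0,0.054,0,0,0,0,0,0,0.054,0,0,0,0,0,0,0.054,0,0,0,0,0,0,0.054,0,0,0,0,0,0,0.054,0,0,0,0,0]';python3 -m creep '[0.85,0,0,0,0,0,0,0.85,0,0,0,0,0,0,0.85,0,0,0,0,0,0]'; python3 -m creep '[0.85,0,0,0,8,0,0,0.85,0,0,0,16,0,0,0.85,0,0,0,24,0,0,0.85,0,0,0,32,0,0,0.85,0,0,0,40,0,0,0.85,0,0,0,48,0,0,0.85,0,0,0,56,0,0,0.85,0,0,0,64,0,0,0.85,0,0,0,72,0,0,0.85,0,0,0,80,0,0,0.85,0,0,0,90,0,0,0.85,0,0,0,90,0,0]'; python3 -m creep '[0.85,0.01,0,0,0,0,0,0.85,0.01,0,0,0,0,0,0,0.01,0,0,0,0,0,0,0.01,0,0,0,0,0,0,0.01,0,0,0,0,0,0,0.01,0,0,0,0,0,0,0.01,0,0,0,0,0]'
```

```text
t: 12.45
tool_pos: [0.4631, 0.0478, 0.0305]
eef_rot: [0.483, 0.518, 0.482, -0.516]
force: [-1.2, -1.0, 6.3]
gripper_width: 0.0571
t: 12.75
tool_pos: [0.4616, 0.0482, 0.0289]
eef_rot: [0.483, 0.517, 0.482, -0.517]
force: [0.3, -0.2, -0.4]
gripper_width: 0.0748
t: 13.95
tool_pos: [0.4614, 0.0482, 0.0286]
eef_rot: [0.025, -0.707, 0.025, 0.707]
force: [-0.4, -0.1, -0.6]
gripper_width: 0.0746
t: 14.65
tool_pos: [0.4616, 0.0481, 0.0188]
eef_rot: [-0.024, 0.707, -0.024, -0.707]
force: [0.1, 0.9, -0.3]
gripper_width: 0.0571
```

```bash
python3 -m creep '[0,-0.01,0,0,0,0,0,0,-0.05,0,0,0,0,0,0,-0.1,0,0,0,0,0,0,-0.1,0.045,-0.006,0,0,0,0,-0.1,0.09,-0.012,0,0,0,0,-0.1,0.135,-0.018,0,0,0,0,-0.1,0.18,-0.024,0,0,0,0,-0.1,0.225,-0.03,0,0,0,0,-0.1,0.265,-0.036,0,0,0,0,-0.1,0.297,-0.04,0,0,0,0,-0.1,0.297,-0.04,0,0,0,0,-0.1,0.297,-0.04,0,0,0]'
python3 - <<'E'
from h import *
s=get_state();print(s["tool_pos"],np.round(q2R(s["eef_rot"]).as_matrix(),4))
a=camera("scene")[110:210,260:360]
cv2.imwrite("pics/s6.png",cv2.resize(a,None,fx=5,fy=5,interpolation=2)[:,:,::-1])
E
```

```text
t: 15.85
tool_pos: [0.4807, -0.2512, 0.1191]
eef_rot: [0.025, -0.707, 0.025, 0.707]
force: [0.2, 0.2, 0.4]
gripper_width: 0.0571
[ 0.48072089 -0.25115861  0.11905033] [[-1.000e-04 -7.040e-02 -9.975e-01]
 [ 4.000e-04 -9.975e-01  7.040e-02]
 [-1.000e+00 -4.000e-04  1.000e-04]]
```

View pics/s6.png

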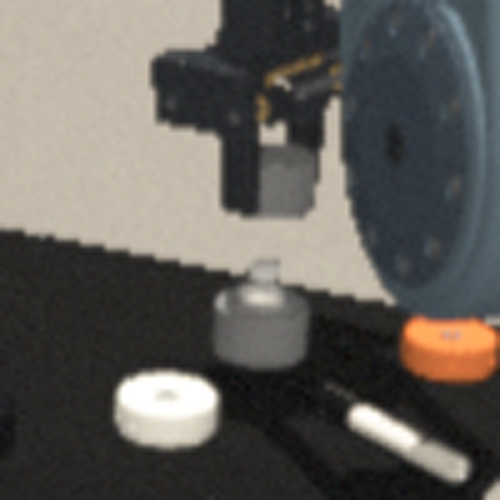

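```bash
python3 - <<'E'
from h import *
t=get_state()["tool_pos"]
for P in [(t[0],t[1],.117),(t[0],t[1],.100),(.4814,-.2509,.02),(.4814,-.2509,.063)]:
    u,v=proj("scene",P);print(P,(u-260)*5,(v-110)*5)
f=proj("scene",(.4814,-.2509,.117));g=proj("scene",(.4814-.002,-.2509,.117));print((g[0]-f[0])*5,"px per -2mm x")
# edges (62 mm ring) of lid and canister
d=np.array([-.87,-.49,0])
for c,r,z in (((.4814,-.2509),.031,.02),((t[0],t[1]),.0293,.112)):
    for sg in(-1,1): print((proj("scene",np.r_[c,z]+sg*r*d)[0]-260)*5)
im=camera("scene")
print("lid row",im[145,300:330].mean(1).astype(int)); print("can row",im[175,295:330].mean(1).astype(int))
E
```

```text
(np.float64(0.48064512499544393), np.float64(-0.2501495109014632), 0.117) 268.02322840299524 179.50636679798862
(np.float64(0.48064512499544393), np.float64(-0.2501495109014632), 0.1) 266.30681654338304 204.71718377176117
(0.4814, -0.2509, 0.02) 258.0017519000853 319.34183769215934
(0.4814, -0.2509, 0.063) 262.1625119775547 258.1331347828449
2.7617340283293856 px per -2mm x
210.93872438632843
305.2467093564272
221.73376752972672
313.47142027690126
lid row [187 185 183 176  92  47  42  41  39  41  38  59 100 107 106 108 111 105
 104 106 102  98  96  84 168 182 184 186 179 100]
can row [ 40  37  36  38  39  38  42  50  80  91  92  99  99 107 109 108 110 109
 110 110 110 111 108 104  98  91  66  32  22  22  21  16  24  18  29]
```

```bash
python3 -m creep '[0,0.02,0,0,0,0,0,0,0.04,0,0,0,0,0,0,0.05,0,0,0,0,0,0,0.055,0,0,0,0,0,0,0.055,0,0,0,0,0]'; python3 -m creep '[0,0.003,0,0,0,0,0,0,0.006,0,0,0,0,0,0,0.009,0,0,0,0,0,0,0.0115,0,0,0,0,0,0,0.0115,0,0,0,0,0]'
python3 - <<'E'
from h import *
print(get_state()["tool_pos"])
a=camera("scene")[110:210,260:360]
cv2.imwrite("pics/s7.png",cv2.resize(a,None,fx=5,fy=5,interpolation=2)[:,:,::-1])
E
```

```text
t: 16.45
tool_pos: [0.4809, -0.25, 0.0634]
eef_rot: [0.024, -0.706, 0.024, 0.707]
force: [0.3, -0.4, 0.4]
gripper_width: 0.0575
t: 16.95
tool_pos: [0.4811, -0.2511, 0.0526]
eef_rot: [-0.024, 0.707, -0.024, -0.707]
force: [-1.6, 1.5, 5.3]
gripper_width: 0.0569
[ 0.48108269 -0.25105799  0.05261439]
```

View pics/s7.png

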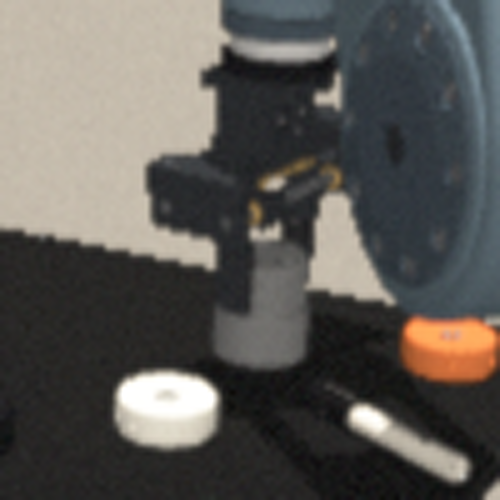

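The lid is on the shoulder: z matches and the contact force is 5 N. I release and go over the disc.

```bash
python3 -m creep '[1,-0.001,0,0,0,0,0,1,-0.001,0,0,0,0,0,1,-0.001,0,0,0,0,0,1,-0.001,0,0,0,0,0,1,-0.04,0,0,0,0,0,1,-0.07,0,0,0,0,0,1,-0.07,-0.045,0.008,0,0,0,1,-0.07,-0.09,0.016,0,0,0,1,-0.07,-0.141,0.024,0,0,0,1,-0.07,-0.141,0.024,0,0,0,1,-0.07,-0.141,0.024,0,0,0]'
python3 - <<'E'
from h import *
print(get_state()["tool_pos"])
f=lambda i:cv2.resize(i,(400,400),interpolation=2)
a=camera("scene")[125:225,250:350]
for r in pinpoint("scene","disc_mid"): print(r)
for r in pinpoint("scene","lid_mid"): print("lid",r)
cv2.imwrite("pics/m8.png",f(a)[:,:,::-1])
E
```

```text
t: 18.1
tool_pos: [0.4668, -0.1077, 0.1224]
eef_rot: [-0.023, 0.707, -0.024, -0.707]
force: [0.6, -0.8, -0.0]
gripper_width: 0.0881
[ 0.46684125 -0.1076911   0.12235005]
{'location': [0.3703, -0.3067, 0.0073], 'conf': 0.72}
{'location': [0.4702, -0.1066, 0.0124], 'conf': 0.6}
{'location': [0.5552, -0.0239, 0.0089], 'conf': 0.59}
lid {'location': [0.5486, 0.1123, 0.018], 'conf': 0.59}
lid {'location': [0.4827, -0.2496, 0.0498], 'conf': 0.54}
```

View pics/m8.png

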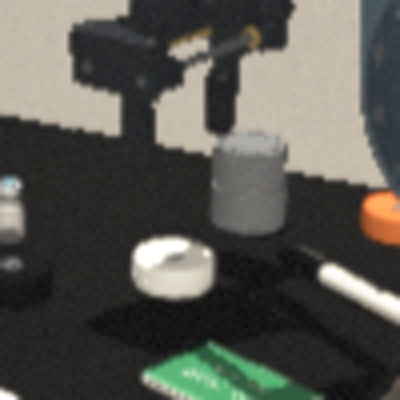

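The closed canister stands properly at (250,180), with the lid seated. I lower onto the disc, shifting +x 1 mm.

```bash
python3 -m creep '[1,0.045,0,-0.001,0,0,0,1,0.08,0,-0.001,0,0,0,1,0.105,0,-0.001,0,0,0,1,0.106,0,-0.001,0,0,0,0,0.106,0,-0.001,0,0,0,0,0.106,0,-0.001,0,0,0,0,0.106,0,-0.001,0,0,0,0,0.106,0,-0.001,0,0,0,0,0.106,0,-0.001,0,0,0,0,0.106,0,-0.001,0,0,0]'; python3 -m creep '[0,-0.01,0,0,0,0,0,0,-0.06,0,0,0,0,0,0,-0.1,0,0,0,0,0,0,-0.1,0,0,0,0,0,0,-0.1,0,0,0,0,0]'
python3 - <<'E'
from h import *
s=get_state();print(s["tool_pos"],np.round(q2R(s["eef_rot"]).as_matrix(),4))
a=camera("scene");save("top","t9.png",(135,170,215,250),5)
for c in("top","scene"):
  for n in ("shipper","well"):
    for r in pinpoint(c,n)[:1]: print(c,n,r)
g=a[125:225,250:350];cv2.imwrite("pics/s9.png",cv2.resize(g,None,fx=4,fy=4)[:,:,::-1])
t=cv2.imread("pics/t9.png");cv2.imwrite("pics/m9.png",np.hstack([cv2.imread("pics/s9.png"),t]))
E
```

```text
t: 19.25
tool_pos: [0.4678, -0.1087, 0.0164]
eef_rot: [-0.024, 0.707, -0.024, -0.707]
force: [0.3, -0.8, 1.1]
gripper_width: 0.0607
t: 19.75
tool_pos: [0.4684, -0.1088, 0.1175]
eef_rot: [-0.024, 0.708, -0.025, -0.706]
force: [0.6, 0.8, -0.7]
gripper_width: 0.06
[ 0.46842869 -0.10884463  0.11752374] [[ 0.0026 -0.0687 -0.9976]
 [-0.0013 -0.9976  0.0687]
 [-1.      0.0011 -0.0027]]
top shipper {'location': [0.4593, 0.251, -0.0049], 'conf': 0.78}
top well {'location': [0.4624, 0.2531, 0.0138], 'conf': 0.72}
scene shipper {'location': [0.4575, 0.2548, -0.0036], 'conf': 0.67}
scene well {'location': [0.4607, 0.258, 0.0168], 'conf': 0.64}
```

View pics/m9.png

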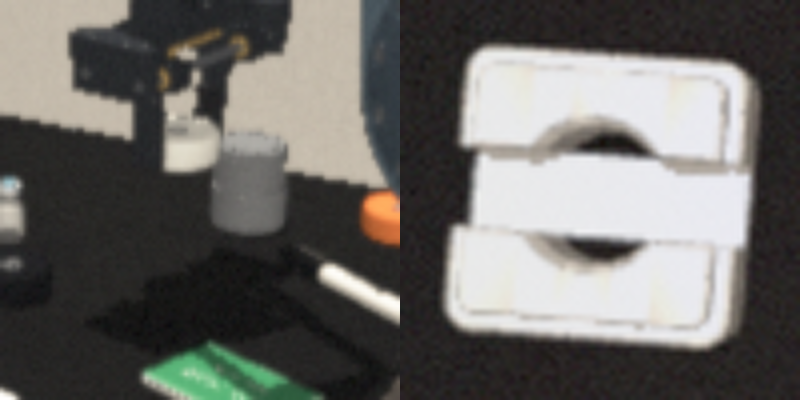

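The disc is held level, at (190,145) in the left half. The shipper's channel band ends at about (470,190) and (750,208) in the right half. I use these to check the well centre.

```bash
python3 - <<'E'
from h import *
c=lambda x,y:((x-400)/5+135,y/5+170)
w=lambda x,y,z:at_z("top",*c(x,y),z)
a,b=w(472,190,.016),w(750,207,.016);print("band",a,b,np.linalg.norm(a-b),(a+b)/2)
a,b=w(612,53,.06),w(592,340,.06);print("top edges x",a,b,np.linalg.norm(a-b),(a+b)/2)
a,b=w(460,100,.06),w(740,110,.06);print("top faceL/R",a,b,np.linalg.norm(a-b),(a+b)/2)
a,b=w(606,115,.06),w(592,270,.06);print("well rim",a,b,np.linalg.norm(a-b),(a+b)/2)
# scene: fit centre by overlaying mask of the box
m=cut_out("scene","shipper")
for r in m[:1]:
    best=None;M=r["region"]
    from itertools import product
    for x,y in product(np.arange(.445,.475,.0015),np.arange(.24,.268,.0015)):
        th=np.radians(-3.9);Q=R.from_euler("z",th)
        pts=[proj("scene",Q.apply([sx*.075,sy*.075,z])+[x,y,0]) for sx,sy,z in product((-1,1),(-1,1),(0,.06))]
        im=np.zeros(M.shape,np.uint8);cv2.fillConvexPoly(im,cv2.convexHull(np.round(np.array(pts)*16).astype(np.int32)),1,shift=4)
        i=(im&M).sum()/(im|M).sum()
        if best is None or i>best[0]: best=(i,x,y)
    print(best)
E
```

```text
band [0.46253064 0.33085203 0.016     ] [0.45043357 0.17792251 0.016     ] 0.15340722966220832 [0.45648211 0.25438727 0.016     ]
top edges x [0.5316408 0.2432765 0.06     ] [0.38172387 0.25378485 0.06      ] 0.15028476267129737 [0.45668234 0.24853067 0.06      ]
top faceL/R [0.50833108 0.32356096 0.06      ] [0.5002451  0.17589348 0.06      ] 0.14788869181493325 [0.50428809 0.24972722 0.06      ]
well rim [0.49895158 0.24645422 0.06      ] [0.41798801 0.25380016 0.06      ] 0.08129614035777721 [0.4584698  0.25012719 0.06      ]Traceback (most recent call last):
  File "<stdin>", line 15, in <module>
  File "h.py", line 10, in proj
    p=camera_params(c); x=q2R(p["orientation"]).inv().apply(np.array(P)-p["origin"]); return p["fx"]*x[0]/x[2]+p["cx"],p["fy"]*x[1]/x[2]+p["cy"]
ValueError: time passes only in moves, steps and waits
```

```bash
python3 -m creep '[0,0,-0.04,0.004,0,0,0,0,0,-0.085,0.008,0,0,0,0,0,-0.13,0.012,0,0,0,0,0,-0.175,0.017,0,0,0,0,0,-0.22,0.021,0,0,0,0,0,-0.265,0.026,0,0,0,0,0,-0.31,0.03,0,0,0,0,0,-0.34,0.033,0,0,0,0,0,-0.36,0.035,0,0,0,0,0,-0.36,0.035,0,0,0,0,0,-0.36,0.035,0,0,0]'
python3 - <<'E'
from h import *
s=get_state();print(s["tool_pos"],np.round(q2R(s["eef_rot"]).as_matrix(),4))
f=lambda i:cv2.resize(i,(400,400),interpolation=2)
cv2.imwrite("pics/m10.png",np.hstack([f(camera("scene")[180:280,165:265]),f(camera("top")[160:260,125:225])])[:,:,::-1])
E
```

```text
t: 21.2
tool_pos: [0.4572, 0.2527, 0.1155]
eef_rot: [0.024, -0.706, 0.024, 0.707]
force: [-0.3, 0.2, -1.0]
gripper_width: 0.0603
[0.45718136 0.2527448  0.1155486 ] [[-1.200e-03 -6.770e-02 -9.977e-01]
 [-7.000e-04 -9.977e-01  6.770e-02]
 [-1.000e+00  8.000e-04  1.200e-03]]
```

View pics/m10.png

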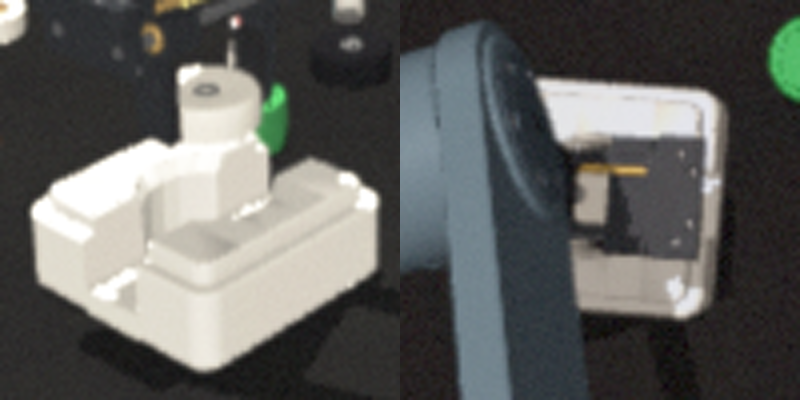

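```bash
python3 -m creep '[0,0.03,0,0,0,0,0,0,0.05,0,0,0,0,0,0,0.06,0,0,0,0,0,0,0.06,0,0,0,0,0]';python3 -m creep '[0,0.008,0,0,0,0,0,0,0.016,0,0,0,0,0,0,0.022,0,0,0,0,0,0,0.023,0,0,0,0,0,0,0.023,0,0,0,0,0]'
```

```text
t: 21.7
tool_pos: [0.4568, 0.2517, 0.0549]
eef_rot: [0.024, -0.706, 0.025, 0.708]
force: [0.0, 0.1, -1.0]
gripper_width: 0.0604
t: 22.2
tool_pos: [0.4575, 0.2529, 0.0331]
eef_rot: [0.024, -0.707, 0.024, 0.707]
force: [-0.5, -0.1, -1.9]
gripper_width: 0.0602
```

```bash
python3 -m creep '[1,0,0,0,0,0,0,1,0,0,0,0,0,0,1,0,0,0,0,0,0,1,0,0,0,0,0,0,1,0,0,0,0,0,0,1,-0.04,0,0,0,0,0,1,-0.085,0,0,0,0,0,1,-0.085,0.045,-0.005,0,0,0,1,-0.085,0.09,-0.01,0,0,0,1,-0.085,0.135,-0.015,0,0,0,1,-0.085,0.18,-0.02,0,0,0,1,-0.085,0.225,-0.025,0,0,0]'
python3 - <<'E'
from h import *
s=get_state();print(s["tool_pos"],np.round(q2R(s["eef_rot"]).as_matrix(),4))
f=lambda i:cv2.resize(i,(400,400),interpolation=2)
cv2.imwrite("pics/m11.png",np.hstack([f(camera("scene")[180:280,165:265]),f(camera("top")[170:250,135:215])])[:,:,::-1])
for c in("top","scene"):
  for r in pinpoint(c,"disc_mid"): print(c,r)
E
```

```text
t: 23.4
tool_pos: [0.467, 0.025, 0.1185]
eef_rot: [-0.024, 0.707, -0.024, -0.706]
force: [0.1, 0.1, -0.9]
gripper_width: 0.088
[0.46697197 0.02504249 0.11852471] [[ 8.000e-04 -6.860e-02 -9.976e-01]
 [-2.000e-04 -9.976e-01  6.860e-02]
 [-1.000e+00  1.000e-04 -8.000e-04]]
top {'location': [0.4594, 0.2513, 0.0249], 'conf': 0.91}
top {'location': [0.5563, -0.025, 0.0078], 'conf': 0.61}
top {'location': [0.3679, -0.3061, 0.0098], 'conf': 0.61}
scene {'location': [0.369, -0.3085, 0.0105], 'conf': 0.65}
scene {'location': [0.5582, -0.0224, 0.0071], 'conf': 0.54}
```

View pics/m11.png

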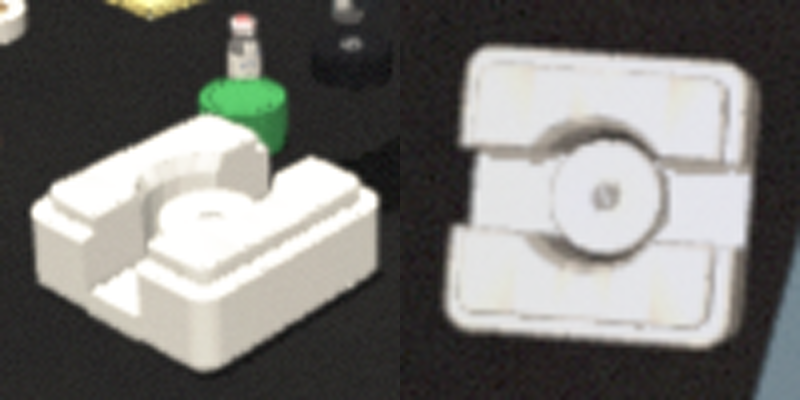

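The disc lies flat, centred in the well, with its plug at (607,197) in the right half. Next, the closed canister.

```bash
python3 -m creep '[1,0,0.045,-0.005,0,0,0,1,0,0.09,-0.011,0,0,0,1,0,0.135,-0.016,0,0,0,1,0,0.18,-0.022,0,0,0,1,0,0.225,-0.027,0,0,0,1,0,0.276,-0.033,0,0,0,1,0,0.276,-0.033,0,0,0,1,0,0.276,-0.033,0,0,0]'; python3 -m creep '[1,0.04,0,0,0,0,0,1,0.075,0,0,0,0,0,1,0.0945,0,0,0,0,0,1,0.0945,0,0,0,0,0,0,0.0945,0,0,0,0,0,0,0.0945,0,0,0,0,0,0,0.0945,0,0,0,0,0,0,0.0945,0,0,0,0,0,0,0.0945,0,0,0,0,0,0,0.0945,0,0,0,0,0]'; python3 -m creep '[0,-0.005,0,0,0,0,0,0,-0.04,0,0,0,0,0,0,-0.08,0,0,0,0,0,0,-0.12,0,0,0,0,0,0,-0.12,0,0,0,0,0,0,-0.12,0,0,0,0,0]'
python3 - <<'E'
from h import *
s=get_state();print(s["tool_pos"],np.round(q2R(s["eef_rot"]).as_matrix(),4))
a=camera("scene")[110:210,260:360]
cv2.imwrite("pics/s12.png",cv2.resize(a,None,fx=4,fy=4,interpolation=2)[:,:,::-1])
E
```

```text
t: 24.4
tool_pos: [0.4813, -0.2501, 0.1178]
eef_rot: [0.025, -0.706, 0.024, 0.707]
force: [0.4, 0.3, -1.1]
gripper_width: 0.0881
t: 25.4
tool_pos: [0.4819, -0.2513, 0.0251]
eef_rot: [-0.024, 0.707, -0.025, -0.706]
force: [0.1, 2.2, 6.7]
gripper_width: 0.0611
t: 26.0
tool_pos: [0.4812, -0.2512, 0.1445]
eef_rot: [-0.024, 0.707, -0.025, -0.706]
force: [-0.1, 0.8, -3.1]
gripper_width: 0.0612
[ 0.48115874 -0.25121235  0.1445015 ] [[ 0.0014 -0.069  -0.9976]
 [-0.0013 -0.9976  0.069 ]
 [-1.      0.0012 -0.0015]]
```

View pics/s12.png

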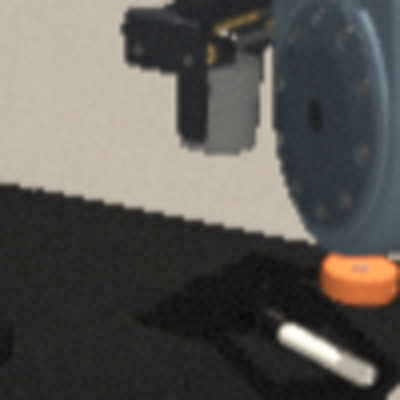

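```bash
python3 -m creep '[0,0,-0.015,0.002,0,0,0,0,0,-0.04,0.005,0,0,0,0,0,-0.075,0.009,0,0,0,0,0,-0.11,0.013,0,0,0,0,0,-0.145,0.017,0,0,0,0,0,-0.18,0.021,0,0,0,0,0,-0.215,0.025,0,0,0,0,0,-0.25,0.029,0,0,0,0,0,-0.285,0.033,0,0,0,0,0,-0.32,0.037,0,0,0,0,0,-0.355,0.041,0,0,0,0,0,-0.39,0.045,0,0,0]'; python3 -m creep '[0,0,-0.03,0.0035,0,0,0,0,0,-0.06,0.007,0,0,0,0,0,-0.085,0.01,0,0,0,0,0,-0.1,0.012,0,0,0,0,0,-0.11,0.013,0,0,0,0,0,-0.112,0.013,0,0,0,0,0,-0.112,0.013,0,0,0,0,0,-0.112,0.013,0,0,0]'
python3 - <<'E'
from h import *
s=get_state();print(s["tool_pos"],np.round(q2R(s["eef_rot"]).as_matrix(),4))
f=lambda i:cv2.resize(i,(400,400),interpolation=2)
cv2.imwrite("pics/m13.png",np.hstack([f(camera("scene")[160:280,155:275]),f(camera("top")[160:260,125:225])])[:,:,::-1])
E
```

```text
t: 27.25
tool_pos: [0.4606, 0.1433, 0.1419]
eef_rot: [0.024, -0.705, 0.024, 0.708]
force: [1.2, -0.3, -2.8]
gripper_width: 0.0609
t: 28.05
tool_pos: [0.4578, 0.2531, 0.1435]
eef_rot: [0.025, -0.707, 0.025, 0.707]
force: [0.0, -0.6, -2.6]
gripper_width: 0.0612
[0.45781671 0.25306855 0.14354983] [[-3.000e-04 -6.990e-02 -9.976e-01]
 [-4.000e-04 -9.976e-01  6.990e-02]
 [-1.000e+00  4.000e-04  3.000e-04]]
```

View pics/m13.png

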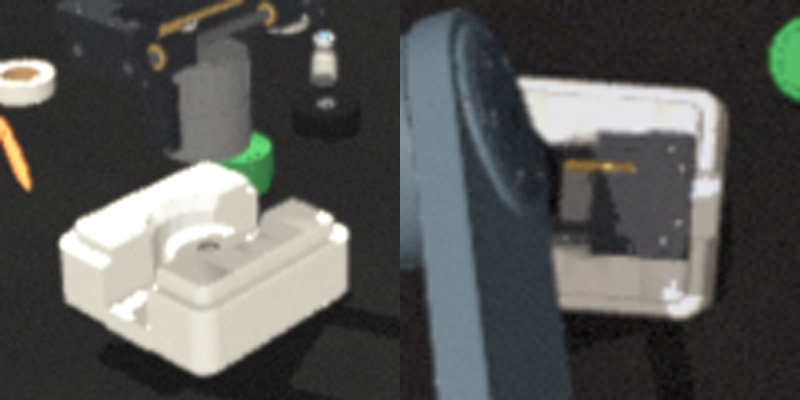

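```bash
python3 -m creep '[0,0.02,0,0,0,0,0,0,0.045,0,0,0,0,0,0,0.06,0,0,0,0,0,0,0.06,0,0,0,0,0]';python3 -m creep '[0,0.006,0,0,0,0,0,0,0.012,0,0,0,0,0,0,0.017,0,0,0,0,0,0,0.019,0,0,0,0,0,0,0.019,0,0,0,0,0]'
```

```text
t: 28.55
tool_pos: [0.4561, 0.2528, 0.0816]
eef_rot: [0.024, -0.705, 0.025, 0.708]
force: [-1.0, -0.2, -2.7]
gripper_width: 0.0611
t: 29.05
tool_pos: [0.4576, 0.2539, 0.0646]
eef_rot: [0.024, -0.707, 0.024, 0.707]
force: [-0.7, 0.6, -2.7]
gripper_width: 0.0612
```

```bash
python3 -m creep '[0,0.001,0,0,0,0,0,0,0.002,0,0,0,0,0,0,0.002,0,0,0,0,0]'
```

```text
t: 29.35
tool_pos: [0.458, 0.254, 0.0632]
eef_rot: [-0.024, 0.707, -0.024, -0.706]
force: [-1.0, -0.6, 0.4]
gripper_width: 0.061
```

Touching down: the carried weight has come off the wrist. Release and withdraw.

```bash
python3 -m creep '[1,0,0,0,0,0,0,1,0,0,0,0,0,0,1,0,0,0,0,0,0,1,0,0,0,0,0,0,1,0,0,0,0,0,0,1,-0.04,0,0,0,0,0,1,-0.085,0,0,0,0,0,1,-0.13,0,0,0,0,0,1,-0.13,0.045,-0.005,0,0,0,1,-0.13,0.09,-0.01,0,0,0,1,-0.13,0.135,-0.015,0,0,0,1,-0.13,0.18,-0.02,0,0,0]'; python3 -m creep '[1,0,0.05,0,0,0,0,1,0,0.1,0,0,0,0,1,0,0.1,0,0,0,0]'
python3 - <<'E'
from h import *
f=lambda i:cv2.resize(i,(400,400),interpolation=2)
cv2.imwrite("pics/m14.png",np.hstack([f(camera("scene")[160:280,155:275]),f(camera("top")[170:250,135:215])])[:,:,::-1])
for n in("canister_mid","lid_mid","well"):
  for c in("top","scene"):
    for r in pinpoint(c,n): print(n,c,np.round(r["location"],4),round(r["conf"],2))
E
```

```text
t: 30.55
tool_pos: [0.4651, 0.0715, 0.193]
eef_rot: [-0.024, 0.707, -0.024, -0.706]
force: [0.9, 0.5, 0.8]
gripper_width: 0.0882
t: 30.85
tool_pos: [0.4584, -0.0322, 0.1931]
eef_rot: [-0.026, 0.707, -0.028, -0.706]
force: [0.5, 0.6, 0.7]
gripper_width: 0.0881
canister_mid top [ 0.4562  0.2548 -0.0033] 0.19
canister_mid scene [0.4575 0.2506 0.0535] 0.46
lid_mid top [0.5556 0.1095 0.0179] 0.68
lid_mid top [0.4598 0.2563 0.0904] 0.66
lid_mid scene [0.5476 0.1142 0.0191] 0.64
well top [0.4645 0.2568 0.0155] 0.77
well scene [0.4579 0.2572 0.0184] 0.7
```

```bash
python3 - <<'E'
from h import *
im=cv2.cvtColor(cv2.cvtColor(camera("top"),cv2.COLOR_RGB2BGR),cv2.COLOR_BGR2GRAY)
print(proj("top",(.458,.254,.1065)))
for c in("top","scene"):
  for n in("lid_mid","canister_mid"):
    for r in cut_out(c,n):
      ys,xs=np.nonzero(r["region"]); 
      if len(xs)<50: continue
      (x,y),(w,h),a=cv2.fitEllipse(cv2.findContours(r["region"].astype(np.uint8),0,1)[0][0])
      print(c,n,round(r["conf"],2),len(xs),"box",xs.min(),xs.max(),ys.min(),ys.max(),"ell",round(x,1),round(y,1),round(w,1),round(h,1), np.round(at_z(c,x,y,.1065),4) if c=="top" else "")
for P in [(.458,.254,.1065),(.458,.254,.072),(.458,.254,.04)]: print("scene pred",np.round(proj("scene",P),1))
E
```

```text
(np.float64(168.71045060424836), np.float64(208.08774001381275))
top lid_mid 0.82 392 box 218 239 164 185 ell 228.4 174.8 21.0 21.9 [0.5384 0.1045 0.1065]
top lid_mid 0.79 489 box 158 182 198 220 ell 169.7 209.2 23.1 25.1 [0.4552 0.2515 0.1065]
top canister_mid 0.51 54 box 180 186 200 216 ell 182.3 207.7 7.1 14.0 [0.4585 0.2202 0.1065]
scene lid_mid 0.81 545 box 204 229 203 227 ell 216.5 215.1 24.5 26.5 
scene lid_mid 0.68 153 box 220 236 199 217 ell 229.5 206.7 12.5 19.4 
scene canister_mid 0.66 230 box 204 230 224 237 ell 215.2 229.6 12.3 29.6 
scene pred [215.9 207.5]
scene pred [216.4 220.9]
scene pred [216.8 232.9]
```

```bash
python3 -c "
from h import *
print(finish_job())"
```

```text
the job is handed in; nothing more can be done
None
```

I packed the large vial in the order you asked and handed the job in at about 31 s of the 106 s allowed. `finish_job` reports no verdict, so whether it passed is not confirmed.

- **Vial:** it went into the canister without contact. I then squared the canister and the lid up with the jaws along both axes.
- **Lid:** it seated on the shoulder at the expected height, with about 5 N of contact.
- **Disc:** it lies flat in the well; a picture confirmed this.
- **Canister:** I set the closed canister on the disc at about (0.458, 0.254). Contact came at the expected height, within about 1 mm, and the gripper let go and withdrew clear.
- **Small vials:** I kept the arm clear of them. They stood in place in the later pictures, but I did not measure them at the end.

**Last checks:**
- In the scene view, the lid and canister outlines line up on the predicted axis at columns 216–217.
- The network puts the lid centre at z = 0.090 m; a seated lid should be at 0.089 m.
- The network's well positions differ from the placing point by 3–7 mm, within the 12 mm tolerance.
- The scene network puts the canister at z = 0.0535 m against an expected 0.058 m, slightly more than its usual 4 mm error. The top network's canister reading (z = −0.003 m, confidence 0.19) is wrong, and I ignored it.
- I had used up the 16-picture limit, so the final check used the networks' numbers, not a picture I viewed.

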